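Close the soldier's carton and hold the spring clip gaping over its card

ROBOT

A 7-joint arm with a two-finger parallel gripper is mounted at the origin on the work surface. World frame = base frame: x ahead of the robot, y to its left, z up, the work surface at z = 0. Lengths are in mm, angles in rad, forces in N, time in s.
With the tool pointing down it reaches from about 400 to 850 mm from the base axis. Payload 10.4 kg.
Tool frame: the origin (TCP) lies at the very end of the fingers, on their centre line; the grasp point (between the pads) lies 19 mm behind it; z points along the fingers, y is the line along which they close (so a half turn about z gives the same grasp; the last joint's range is limited). The gripper opens to 87 mm and grips with 3 to 60 N. Pads are 19 mm wide; open, the fingers measure 117 mm over their backs; the gripper's body (75 mm by 190 mm) begins 51 mm behind the grasp point.
Start: joints at [-1.206, 0.332, -0.065, 1.46, 0.022, 1.35, -0.088], TCP at [236.335, 578.617, 222.576] pointing down, gripper open.
Joint ranges: [-2.6, 2.6], [-0.5, 2.12], [-1.47, 1.34], [0.16, 2.42], [-1.27, 4.41], [0.06, 2.06], [-2.6, 2.6]. Speed limits (rad/s): [2.22, 2.22, 2.79, 2.79, 3.14, 3.14, 3.14].

INTERFACE

Orientations are given as a 3x3 rotation matrix whose columns are the frame's x, y, z axes.
In Python, from plant import manip gives the robot as it stands.
- The arm moves only by the tool drive_tool, never from a script. Its argument "moves" is a list of rows, each a list of 7 numbers: the shift along the tool's x, y, z normalised to -1 to 1, where 1 is 20 cm, then the turn, a rotation vector about the tool's x, y, z normalised to -1 to 1, where 1 is 30 degrees, then the opening, from 0 (shut) to 1 (fully open). A call has 1 to 20 rows; each row is the pose to reach, as a shift and turn from the pose commanded when the call began, along the tool's axes at that moment; what a row does not reach only later rows make up. A row lasts 1/12 s, in which the tool goes at most 41.7 mm and 7.16 degrees, less where a joint would pass 70% of its speed; a pose out of reach is approached as far as the arm can. A call with a number of a shift or a turn outside -1 to 1 is refused whole. A call with a gripper value outside its range is refused whole. The fingers move at their own pace and stop on an object; "squeeze" is the grip in N (left out, the last holds). Time passes only in rows, so rows that repeat a pose let the fingers close. It gives the time, the measured TCP pose, the force, the opening and the grip force at its end, in the units of the state.
- manip.get_state(): the state, without advancing time (a new reading comes with each control period).
- manip.camera(name): name is "scene" or "top" or "wrist"; returns a dict with "image" (420x560x3 uint8, red, green, blue), "fx", "fy", "cx", "cy" (pixels), "extrinsics" (4x4, takes a point from world to camera coordinates). Camera axes: x right, y down, z forward; pixel columns grow to the right and rows downward; lengths in mm; the calibration is good to about 2 mm. The wrist camera is an equidistant fisheye: a pixel r from the principal point sees the ray r / f radians off the axis. A picture is of the moment at which its call begins. There is no depth.
- manip.close_job(): hands the job in; it is judged then, once.
Trained networks look in a picture, given as the dict that the camera call returned (one of the last four; its "shot" number tells which), for a name from the list of things; names that differ only in an ending like _2 or _b are one class to them, and where a whole thing is asked for, a point or a joint stands for the part that bears it (a point fixed in the world has none). Each returns a list of dicts, best first, with "p" (0 to 1); they miss things now and then, are a little off and sometimes report something else, mostly with a low value. They report only what shows in the picture. A call takes as long as a camera call. They do not tell look-alikes from the thing itself.
- manip.recognise(picture, target): "point" ([x, y, z] in mm, in the coordinates of the camera as it stood for that picture, good to about 4 mm: the middle of the surface that is visible of it).
- manip.pinpoint(picture, target): "point" ([x, y, z] in mm, in the coordinates of the camera as it stood for that picture, good to about 4 mm: a listed point, or the origin of a listed thing).
The state is a dict: "time": time; "joints": joint angles; "qvel": joint speeds; "joint_torque": joint torques, N m; "tool_pos": TCP position; "eef_rot": TCP orientation; "contact_force": force on the tool from outside, world axes, zero at the start; "moment": the same for the moment, N m; "opening": finger opening in mm; "gripper_force": force on a finger pad.
Only numpy, scipy, OpenCV 4.12 (cv2) and the standard library are available. Lean on these libraries where they do the work, as an engineer would, in place of code of your own. Each camera call takes 0.05 s, during which the arm holds its last target. There are 200 camera calls.

TASK

Pack the tin soldier's carton: fold down the white flap first, then the red flap over it, so that both lie shut and their two lips stand back to back as one upright card in the middle of the lid. Then pick up the yellow-levered spring clip, squeeze it wide open and lower it so that its gaping jaws straddle the middle of that card's top edge, square to the card and touching neither card nor carton, and finish while still holding it squeezed open there so that I can slip a gift tag in. Leave the other toys where they stand.

Things in the scene. Friction and masses are not known exactly. Their poses are not given: they have to be found in the camera images.
- carton: Fixed open-topped brown carton, 120 (x) x 100 (y) x 90 mm tall, soldier inside; origin: centre of its underside, z up. Two stiff flaps, 3 mm thick, 116 mm wide along x, on hinge lines parallel to x: white at y -50, height 91.5; red at y +50, height 94.5 mm. Panels are 50 mm long, hinge to carton middle. Push them from outside, inwards and down, at the bare corners 25 to 58 mm from mid-width.
- flap_a (a joint): White flap (carton's -y rim; fold first): 0 = shut, level; 1.57 = upright; more leans outwards (stop 1.9). A stiff crease (0.03 N m) keeps it where left. Its lip, 50 mm wide at mid-width, 3 mm thick, 31 mm high, at right angles to the panel 48 mm from the hinge, points outwards when the flap is upright, up when shut. A 60 mm wide tongue reaches 16 mm past the panel and goes under the red flap.
- flap_b (a joint): Red flap (carton's +y rim; fold second, over the white one): 0 = shut, level; 1.57 = upright; more leans outwards (stop 1.9). Stiff crease, 0.03 N m, stays where left. Its lip is like the white one's (50 mm wide at mid-width, 48 mm from the hinge), 28 mm high; no tongue.
- card_top (a point): Middle of the top edge of the upright card that the two lips form when both flaps are shut; fixed to the carton, above its centre at height 124 mm. x along the card's edge (50 mm wide), y across its thickness (7 mm over both lips), z up. The card stands 28 mm above the red flap's top face.
- clip: Loose steel spring clip, 50 to 100 g, standing on its closed jaw tips. Origin: centre of its underside; it stays 45 mm under the pivot rod as the jaws open. x along the 36 mm wide jaws (41 mm deep below the rod), y the opening direction. Above the rod two yellow levers, 30 mm wide, 5 thick, slant apart to 45 mm over their outsides at the top, 93.5 mm up: pinch them along y, 70 to 90 mm up.
- jaw_a (a joint): Opening angle of one jaw (the other moves alike): 0 = closed, 0.32 = fully open at its stop (tips about 29 mm apart, levers upright, 14 mm over their outsides); at 0.2 the tips are 19 mm apart. It takes about 4 N on each lever near the top to start, 8 N to open fully; 15 to 25 N of grip holds it at the stop.
- turtle: Turquoise tin turtle, 85 mm long, 39 mm tall; leave alone. Origin: centre of its underside.
- top: Red lacquered spinning top on a round wooden foot, 63 mm across, 76 mm tall; leave alone. Origin: centre of its underside.
- key: Brass winding key lying flat, 58 mm long, 8 mm thick; leave alone. Origin: about its middle, on the counter.
- soldier: Tin soldier in a red jacket on a green base, 107 mm tall; leave alone. Origin: centre of its underside.
- drum: Blue tin drum, 62 mm across, 45 mm tall; leave alone. Origin: centre of its underside.
- train: Toy engine, 95 mm long, 70 mm tall; leave alone. Origin: centre of its underside.
Things that resemble listed ones, but are neither listed nor needed, are in the scene too. Several things have the shape of the clip; the one meant has the colours described above.

How it is judged:
By the outcome, as a careful person would: the job done as asked, in the order asked, and still so for the second after the job is handed in, while the arm keeps its last pose, push and grip.
It also fails if it takes over 64 s, if anything falls off the work surface, if the arm or the gripper's body presses on something with over 40 N, if the wrist force passes 120 N, or if a joint passes its speed limit or range.

## Working session

There is one attempt and no reset: what is moved stays moved. The work goes in short steps, Python scripts to look and compute and a tool call to move; the robot and the scene stay as the last step left them, time stands still between calls to the robot, and variables do not carry over. Pictures are saved under pics/ and viewed, at most 10 in all, crops included, and the job is handed in when it is done.

Besides the shell and the picture viewer there is one more tool, called after "Call:" as name([rows], argument=value, ...), one row to a line, values as JSON. drive_tool: Moves the arm, as the interface text tells. Scaled input: -1 to 1 covers 20 cm each way for a shift and 30 degrees each way for a turn. Its arguments: {"type":"object","properties":{"moves":{"type":"array","items":{"type":"array","items":{"type":"number"}}},"squeeze":{"type":"number"}},"required":["moves"]}

```bash
ls; mkdir -p pics
cat > h.py <<'E'
import numpy as np, cv2
from plant import manip
def save(p,n): cv2.imwrite('pics/'+n,cv2.cvtColor(p["image"],cv2.COLOR_RGB2BGR))
def w(p,pt):
    E=np.array(p["extrinsics"]); return np.linalg.inv(E)[:3]@np.r_[pt,1]
def px(p,pw):
    c=(np.array(p["extrinsics"])@np.r_[pw,1])[:3]; return np.array([p["fx"]*c[0]/c[2]+p["cx"],p["fy"]*c[1]/c[2]+p["cy"]])
def ray(p,uv,z):
    E=np.array(p["extrinsics"]);R=E[:3,:3];o=-R.T@E[:3,3]
    d=R.T@np.array([(uv[0]-p["cx"])/p["fx"],(uv[1]-p["cy"])/p["fy"],1]); return o+d*(z-o[2])/d[2]
E
python3 - <<'E'
from h import *
s=manip.get_state(); print(s["time"],s["tool_pos"],np.round(s["eef_rot"],3).tolist(),s["opening"])
for n in ("scene","top"):
    p=manip.camera(n); save(p,n+'0.png'); print(n,p["fx"],np.round(np.linalg.inv(p["extrinsics"])[:3,3]))
    for t in ("carton","clip","card_top","flap_a","flap_b","turtle","top","key","soldier","drum","train"):
        for f in ("pinpoint","recognise"):
            if f=="recognise" and t not in("flap_a","flap_b","clip"):continue
            try:
                for r in getattr(manip,f)(p,t)[:4]:
                    q=w(p,r["point"]); print(t,f,round(r["p"],2),np.round(q),np.round(px(p,q)))
            except Exception as e: print(t,f,e)
print(manip.get_state()["time"])
E
```

```text
pics
0.0 [236.21352375 578.23648547 221.76415122] [[-0.926, 0.378, -0.0], [0.378, 0.926, -0.001], [-0.0, -0.001, -1.0]] 87.04155746470735
scene 506.19803027470107 [1052.  656.  802.]
carton pinpoint 0.88 [565.  53.   3.] [308. 261.]
clip pinpoint 0.92 [ 460. -280.    4.] [265. 172.]
clip pinpoint 0.84 [ 427. -382.    2.] [254. 151.]
clip pinpoint 0.83 [ 547. -299.    2.] [233. 180.]
clip pinpoint 0.59 [ 510. -209.    1.] [263. 193.]
clip recognise 0.67 [ 392. -244.   57.] [293. 153.]
clip recognise 0.64 [ 435. -374.   61.] [253. 136.]
clip recognise 0.6 [ 543. -289.   56.] [235. 165.]
clip recognise 0.59 [ 512. -196.   53.] [265. 179.]
card_top pinpoint 0.81 [568.  54. 127.] [309. 219.]
card_top pinpoint 0.5 [573. 268.   2.] [373. 330.]
flap_a pinpoint it knows: card_top, carton, clip, drum, key, soldier, top, train, turtle
flap_a recognise 0.81 [572.   2. 131.] [293. 205.]
flap_a recognise 0.58 [576. 112. 139.] [325. 232.]
flap_b pinpoint it knows: card_top, carton, clip, drum, key, soldier, top, train, turtle
flap_b recognise 0.81 [572.   2. 131.] [293. 205.]
flap_b recognise 0.58 
[... 952 characters left out ...]
card_top, carton, clip, drum, key, soldier, top, train, turtle
flap_a recognise 0.86 [564. 111. 144.] [231. 214.]
flap_a recognise 0.71 [566.  -7. 143.] [275. 213.]
flap_b pinpoint it knows: card_top, carton, clip, drum, key, soldier, top, train, turtle
flap_b recognise 0.86 [564. 111. 144.] [231. 214.]
flap_b recognise 0.71 [566.  -7. 143.] [275. 213.]
turtle pinpoint 0.88 [574. 267.   4.] [182. 218.]
top pinpoint 0.84 [451. 277.   3.] [178. 260.]
top pinpoint 0.5 [363.  10.   3.] [269. 290.]
key pinpoint 0.47 [361.  12.   3.] [268. 291.]
soldier pinpoint 0.75 [ 653. -312.    1.] [377. 192.]
drum pinpoint 0.87 [769. -47.  -0.] [288. 155.]
train pinpoint 0.69 [686. 362.   1.] [152. 182.]
1.3
```

Run:
```python
import cv2,numpy as np
a=cv2.imread('pics/scene0.png');b=cv2.imread('pics/top0.png')
x=cv2.resize(a[110:330,180:400],(600,600),interpolation=cv2.INTER_CUBIC)
cv2.imwrite('pics/c1.png',x)
y=cv2.resize(b[170:310,200:420],(800,509),interpolation=cv2.INTER_CUBIC)
cv2.imwrite('pics/c2.png',y)
```

```text
(no output)
```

View pics/c1.png

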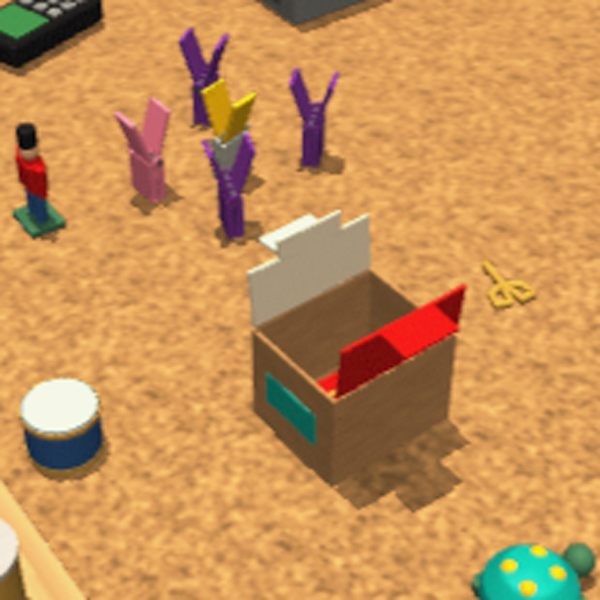

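View pics/c2.png

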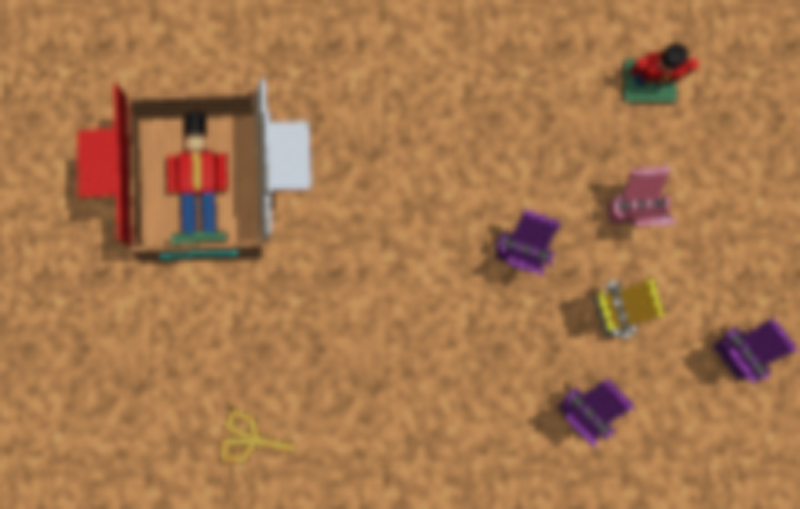

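The clip candidates in the top view are purple (344,237), purple (363,281), purple (404,266), pink (375,224) and yellow with a grey body (373,254). The yellow one is the target, at about [461,-277]. The white flap is on the world -y side and the red flap on +y. Both are close to upright, and the carton yaw is near 0.

Call:
drive_tool([
  [-0.95, -0.95, -0.2, 0, 0, -0.74, 0],
  [-0.95, -0.95, -0.2, 0, 0, -0.74, 0],
  [-0.95, -0.95, -0.2, 0, 0, -0.74, 0],
  [-0.95, -0.95, -0.2, 0, 0, -0.74, 0],
  [-0.95, -0.95, -0.2, 0, 0, -0.74, 0],
  [-0.95, -0.95, -0.2, 0, 0, -0.74, 0],
  [-0.95, -0.95, -0.2, 0, 0, -0.74, 0],
  [-0.95, -0.95, -0.2, 0, 0, -0.74, 0],
], squeeze=10)

```text
time: 1.97
tool_pos: [343.5, 326.3, 264.0]
eef_rot: [[-1.0, 0.008, 0.002], [0.008, 1.0, 0.001], [-0.002, 0.001, -1.0]]
contact_force: [1.0, 0.3, 0.5]
opening: 41.4
gripper_force: 0.0
```

Call:
drive_tool([
  [-0.7, -1, 0, 0, 0, 0, 0],
  [-0.7, -1, 0, 0, 0, 0, 0],
  [-0.7, -1, 0, 0, 0, 0, 0],
  [-0.7, -1, 0, 0, 0, 0, 0],
  [-0.7, -1, 0, 0, 0, 0, 0],
  [-0.7, -1, 0, 0, 0, 0, 0],
  [-0.7, -1, 0, 0, 0, 0, 0],
])

```text
time: 2.55
tool_pos: [483.5, 124.1, 262.7]
eef_rot: [[-1.0, 0.009, 0.002], [0.009, 1.0, -0.002], [-0.002, -0.002, -1.0]]
contact_force: [-0.9, -1.1, -0.6]
opening: 1.6
gripper_force: 0.0
```

```bash
cat >> h.py <<'E'
def raf(p,uv,z):
    d=np.array([uv[0]-p["cx"],uv[1]-p["cy"]])/p["fx"]; r=np.hypot(*d)
    v=np.r_[d/r*np.sin(r),np.cos(r)]; E=np.array(p["extrinsics"]);R=E[:3,:3];o=-R.T@E[:3,3];v=R.T@v
    return o+v*(z-o[2])/v[2]
def pxf(p,pw):
    c=(np.array(p["extrinsics"])@np.r_[pw,1])[:3]; t=np.arctan2(np.hypot(c[0],c[1]),c[2]); return p["fx"]*t*c[:2]/np.hypot(*c[:2])+[p["cx"],p["cy"]]
E
python3 - <<'E'
from h import *
p=manip.camera("wrist"); save(p,'w1.png'); E=np.linalg.inv(p["extrinsics"]); print(p["fx"],np.round(E,2))
np.save('w1E.npy',p["extrinsics"])
for t in ("carton","card_top","clip"):
    for r in manip.pinpoint(p,t): print(t,round(r["p"],2),np.round(w(p,r["point"])))
s=manip.get_state(); print(s["time"],s["tool_pos"],np.round(s["eef_rot"],3).tolist(),s["contact_force"])
E
```

```text
325.19226210127806 [[ 1.0000e-02  9.6000e-01  2.6000e-01  4.1123e+02]
 [ 1.0000e+00 -1.0000e-02 -0.0000e+00  1.2533e+02]
 [-0.0000e+00  2.6000e-01 -9.6000e-01  4.2453e+02]
 [ 0.0000e+00  0.0000e+00  0.0000e+00  1.0000e+00]]
carton 0.93 [568.  51.  -1.]
clip 0.84 [ 545. -299.   -3.]
clip 0.73 [ 386. -256.   -2.]
clip 0.72 [ 464. -277.    0.]
clip 0.63 [ 507. -205.   -1.]
2.75 [479.875937   132.10872036 262.4217783 ] [[-1.0, -0.001, -0.0], [-0.001, 1.0, 0.0], [0.0, 0.0, -1.0]] [-1.04840206 -0.08459299 -0.07589904]
```

View pics/w1.png

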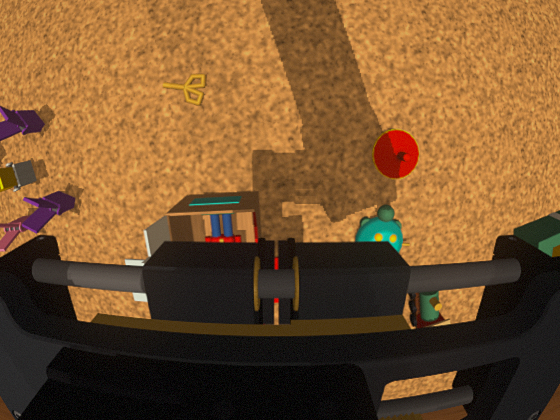

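The wrist view shows the carton at (210,225), partly hidden by the gripper. I'll move further out so the camera sees all of it and I can measure the yaw.

Call:
drive_tool([
  [-0.95, -0.4, 0, 0, 0, 0, 0],
  [-0.95, -0.4, 0, 0, 0, 0, 0],
  [-0.95, -0.4, 0, 0, 0, 0, 0],
  [-0.95, -0.4, 0, 0, 0, 0, 0],
  [-0.95, -0.4, 0, 0, 0, 0, 0],
  [-0.95, -0.4, 0, 0, 0, 0, 0],
  [-0.95, -0.4, 0, 0, 0, 0, 0],
])

```text
time: 3.33
tool_pos: [670.8, 51.4, 260.1]
eef_rot: [[-1.0, 0.0, -0.003], [0.0, 1.0, -0.001], [0.003, -0.001, -1.0]]
contact_force: [-1.1, 0.6, -0.3]
opening: 0.4
gripper_force: 0.0
```

Run:
```python
from h import *
manip.camera("wrist");manip.camera("wrist")
p=manip.camera("wrist"); save(p,'w2.png'); import pickle; pickle.dump(p,open('w2.pkl','wb'))
for t in ("carton","card_top","clip"):
    for r in manip.pinpoint(p,t): print(t,round(r["p"],2),np.round(w(p,r["point"])))
s=manip.get_state(); print(s["time"],s["tool_pos"],np.round(pxf(p,[566,53,90])))
x,y=pxf(p,[566,53,90]); x=int(x);y=int(y)
y0=max(0,y-130);x0=max(0,x-150);c=p["image"][y0:y+120,x0:x+150]; print(x0,y0,c.shape)
cv2.imwrite('pics/w2c.png',cv2.cvtColor(cv2.resize(c,None,fx=2.4,fy=2.4,interpolation=cv2.INTER_CUBIC),cv2.COLOR_RGB2BGR))
```

```text
carton 0.85 [567.  51.  -1.]
carton 0.23 [770. -50.  -3.]
card_top 0.82 [566.  53. 124.]
card_top 0.31 [ 462. -278.    1.]
clip 0.92 [ 546. -301.   -3.]
clip 0.85 [ 466. -278.    2.]
clip 0.74 [ 428. -377.    4.]
clip 0.65 [ 508. -205.   -1.]
clip 0.47 [ 656. -317.   -4.]
3.6333 [669.66782287  52.03001817 263.65376263] [276.  91.]
125 0 (210, 300, 3)
```

View pics/w2c.png

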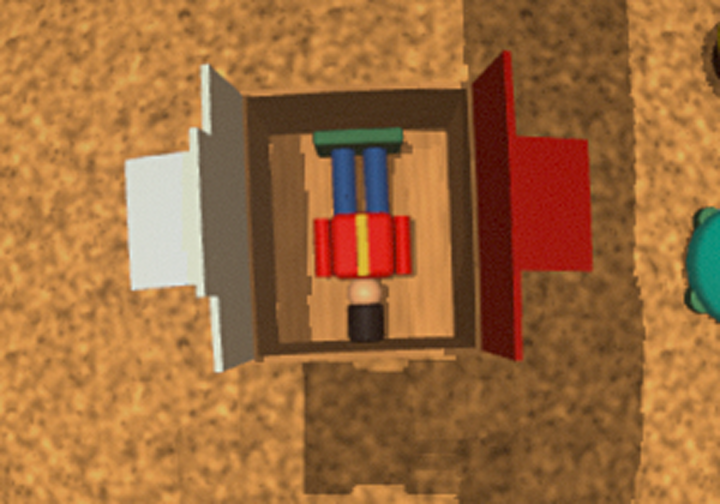

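The crop shows the carton opening with inner rim corners at crop pixels (248,97), (468,90), (478,347) and (262,355). White is on the left, red on the right, both open.

Run:
```python
from h import *
import pickle; p=pickle.load(open('w2.pkl','rb'))
f=lambda c,z: raf(p,(c[0]/2.4+125-.3,c[1]/2.4-.3),z)
P=[f(c,90) for c in ((248,97),(468,90),(478,347),(262,355))]; print(np.round(P,1),np.mean(P,0))
a=lambda v:np.degrees(np.arctan2(v[1],v[0]))
print("yaw",a(P[3]-P[0]),a(P[2]-P[1]),a(P[1]-P[0])-90,a(P[2]-P[3])-90)
# white top edge (204,66)-(218,371); red top edge (508,52)-(520,359)
for q in (((203,66),(217,371)),((510,52),(521,359))):
    A,B=f(q[0],141),f(q[1],141); print(np.round(A,1),np.round(B,1),a(B-A),np.linalg.norm(B-A))
```

```text
[[511.2   3.9  90. ]
 [508.   97.6  90. ]
 [620.8 102.5  90. ]
 [624.4   9.6  90. ]] [566.10257635  53.41533095  90.        ]
yaw 2.886323139478187 2.461179628261438 1.9230806794033128 2.2660718904979262
[511.1  -5.5 141. ] [ 6.26e+02 -6.00e-01  1.41e+02] 2.4202341586126197 115.00812477368571
[505.6 106.5 141. ] [621.3 111.  141. ] 2.2452113494266683 115.77581844941173
```

Call:
drive_tool([
  [0.715, -0.503, 0, 0, 0, -0.08, 0],
  [0.715, -0.503, 0, 0, 0, -0.08, 0],
  [0.715, -0.503, 0, 0, 0, -0.08, 0],
  [0.715, -0.503, 0, 0, 0, -0.08, 0],
  [0.715, -0.503, 0, 0, 0, -0.08, 0],
  [0.715, -0.503, 0.69, 0, 0, -0.08, 0],
  [0.715, -0.503, 0.69, 0, 0, -0.08, 0],
  [0.715, -0.503, 0.69, 0, 0, -0.08, 0],
  [0.715, -0.503, 0.69, 0, 0, -0.08, 0],
  [0.715, -0.503, 0.69, 0, 0, -0.08, 0],
  [0.715, -0.503, 0.69, 0, 0, -0.08, 0],
  [0.715, -0.503, 0.69, 0, 0, -0.08, 0],
])

```text
time: 4.63
tool_pos: [528.3, -49.5, 126.6]
eef_rot: [[-0.999, -0.042, 0.003], [-0.042, 0.999, 0.001], [-0.003, 0.001, -1.0]]
contact_force: [0.4, 0.2, 1.1]
opening: 0.2
gripper_force: 0.0
```

Call:
drive_tool([
  [0, 0.14, -0.02, 0, 0, 0, 0],
  [0, 0.18, -0.02, 0, 0, 0, 0],
  [0, 0.22, -0.018, 0, 0, 0, 0],
  [0, 0.245, -0.01, 0, 0, 0, 0],
  [0, 0.27, 0.003, 0, 0, 0, 0],
  [0, 0.295, 0.02, 0, 0, 0, 0],
  [0, 0.315, 0.04, 0, 0, 0, 0],
  [0, 0.333, 0.06, 0, 0, 0, 0],
  [0, 0.347, 0.087, 0, 0, 0, 0],
  [0, 0.355, 0.105, 0, 0, 0, 0],
  [0, 0.36, 0.122, 0, 0, 0, 0],
  [0, 0.363, 0.141, 0, 0, 0, 0],
  [0, 0.365, 0.16, 0, 0, 0, 0],
  [0, 0.365, 0.17, 0, 0, 0, 0],
  [0, 0.365, 0.175, 0, 0, 0, 0],
  [0, 0.365, 0.175, 0, 0, 0, 0],
])

```text
time: 5.97
tool_pos: [524.3, 23.3, 92.3]
eef_rot: [[-0.999, -0.041, -0.0], [-0.041, 0.999, 0.002], [0.0, 0.002, -1.0]]
contact_force: [-16.9, 0.1, 38.0]
opening: 0.1
gripper_force: 18.9
```

Call:
drive_tool([
  [0, 0, -0.2, 0, 0, 0, 0],
  [0, 0, -0.4, 0, 0, 0, 0],
  [0, 0, -0.5, 0, 0, 0, 0],
  [0, 0, -0.5, 0, 0, 0, 0],
  [0, 0.2, -0.5, 0, 0, 0, 0],
  [0, 0.4, -0.5, 0, 0, 0, 0],
  [0, 0.635, -0.5, 0, 0, 0, 0],
  [0, 0.635, -0.5, 0, 0, 0, 0],
  [0, 0.635, -0.5, 0, 0, 0, 0],
  [0, 0.635, -0.19, 0, 0, 0, 0],
  [0, 0.635, -0.19, 0, 0, 0, 0],
  [0, 0.635, -0.19, 0, 0, 0, 0],
])

```text
time: 6.97
tool_pos: [516.3, 147.6, 122.8]
eef_rot: [[-0.999, -0.04, -0.007], [-0.04, 0.999, -0.004], [0.007, -0.003, -1.0]]
contact_force: [-1.1, -1.0, -0.7]
opening: 0.2
gripper_force: 0.0
```

Run:
```python
from h import *
p=manip.camera("scene"); save(p,'s2.png')
cv2.imwrite('pics/s2c.png',cv2.cvtColor(cv2.resize(p["image"][150:330,220:420],(660,594),interpolation=cv2.INTER_CUBIC),cv2.COLOR_RGB2BGR))
s=manip.get_state(); print(s["time"],s["tool_pos"],s["contact_force"])
```

```text
7.0167 [517.58983001 148.07007576 125.49732177] [-0.25638239  0.24465667  0.9971386 ]
```

View pics/s2c.png

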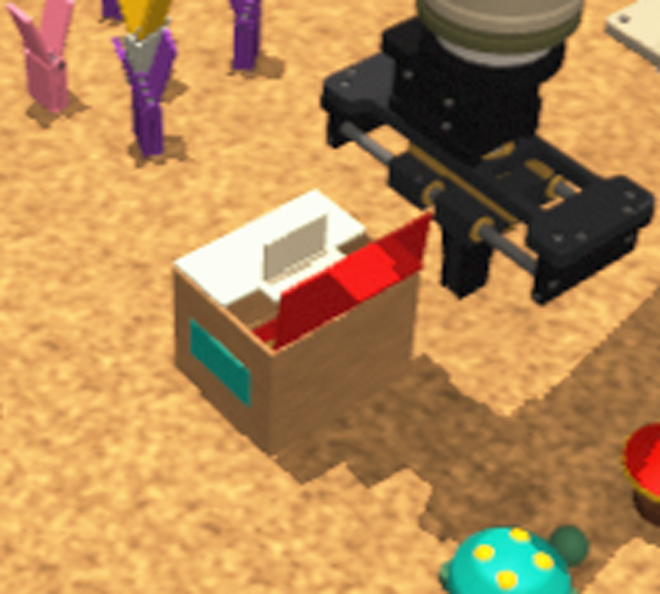

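The white flap is shut with its lip upright at crop (295,250). The red flap is still up, and the finger is outside it at (465,250).

Call:
drive_tool([
  [0, -0.125, -0.02, 0, 0, 0, 0],
  [0, -0.165, -0.02, 0, 0, 0, 0],
  [0, -0.205, -0.018, 0, 0, 0, 0],
  [0, -0.23, -0.01, 0, 0, 0, 0],
  [0, -0.255, 0.003, 0, 0, 0, 0],
  [0, -0.28, 0.02, 0, 0, 0, 0],
  [0, -0.3, 0.04, 0, 0, 0, 0],
  [0, -0.318, 0.06, 0, 0, 0, 0],
  [0, -0.332, 0.087, 0, 0, 0, 0],
  [0, -0.34, 0.105, 0, 0, 0, 0],
  [0, -0.345, 0.122, 0, 0, 0, 0],
  [0, -0.348, 0.141, 0, 0, 0, 0],
  [0, -0.35, 0.155, 0, 0, 0, 0],
  [0, -0.35, 0.165, 0, 0, 0, 0],
  [0, -0.35, 0.165, 0, 0, 0, 0],
])

```text
time: 8.27
tool_pos: [521.8, 80.0, 95.9]
eef_rot: [[-0.999, -0.041, -0.0], [-0.041, 0.999, 0.0], [0.0, 0.0, -1.0]]
contact_force: [-9.0, -3.3, 19.6]
opening: 0.3
gripper_force: 9.7
```

Call:
drive_tool([
  [0, 0, -0.2, 0, 0, 0, 0],
  [0, 0, -0.4, 0, 0, 0, 0],
  [0, 0, -0.85, 0, 0, 0, 0],
  [0, 0, -0.85, 0, 0, 0, 0],
  [0, -0.4, -0.85, 0, 0, 0, 0.75],
  [-0.12, -0.8, -0.85, 0, 0, 0, 0.75],
  [-0.12, -0.8, -0.85, 0, 0, 0, 0.75],
  [-0.12, -0.8, -0.85, 0, 0, 0, 0.75],
  [-0.12, -0.8, -0.85, 0, 0, 0, 0.75],
])

```text
time: 9.02
tool_pos: [552.5, -87.2, 264.7]
eef_rot: [[-0.999, -0.032, 0.001], [-0.032, 0.999, -0.003], [-0.001, -0.003, -1.0]]
contact_force: [-0.2, -0.5, 0.4]
opening: 25.5
gripper_force: 0.0
```

Call:
drive_tool([
  [0, -0.85, 0, 0, 0, 0, 0.75],
  [0, -0.85, 0, 0, 0, 0, 0.75],
  [0, -0.85, 0, 0, 0, 0, 0.75],
  [0, -0.85, 0, 0, 0, 0, 0.75],
  [0, -0.85, 0, 0, 0, 0, 0.75],
  [0, -0.85, 0, 0, 0, 0, 0.75],
  [0, -0.85, 0, 0, 0, 0, 0.75],
])

```text
time: 9.6
tool_pos: [559.6, -248.2, 263.9]
eef_rot: [[-0.999, -0.041, -0.001], [-0.041, 0.999, 0.001], [0.001, 0.001, -1.0]]
contact_force: [0.7, 0.1, 0.3]
opening: 63.9
gripper_force: 0.0
```

Run:
```python
from h import *
p=manip.camera("wrist"); save(p,'w3.png'); import pickle; pickle.dump(p,open('w3.pkl','wb'))
for t in ("clip","carton"):
    for r in manip.pinpoint(p,t): q=w(p,r["point"]);print(t,round(r["p"],2),np.round(q),np.round(pxf(p,q)))
s=manip.get_state(); print(s["time"],s["tool_pos"],np.round(s["eef_rot"],3).tolist(),s["opening"])
x,y=pxf(p,[464,-278,60]); x=int(x);y=int(y)
y0=max(0,y-70);x0=max(0,x-80);c=p["image"][y0:y+70,x0:x+80]; print(x0,y0,c.shape)
a=cv2.resize(c,None,fx=4,fy=4,interpolation=cv2.INTER_CUBIC)
t=manip.camera("top"); save(t,'t3.png')
b=cv2.resize(t["image"][170:260,200:300],(504,450),interpolation=cv2.INTER_CUBIC)[:, :160*3][:a.shape[0]] if 0 else None
cv2.imwrite('pics/w3c.png',cv2.cvtColor(a,cv2.COLOR_RGB2BGR))
hsv=cv2.cvtColor(p["image"],cv2.COLOR_RGB2HSV); m=cv2.inRange(hsv,(22,180,90),(35,255,255))
n,l,st,ce=cv2.connectedComponentsWithStats(m); print([(st[i].tolist(),ce[i].round(1).tolist()) for i in range(1,n) if st[i][4]>20])
```

```text
clip 0.87 [ 508. -205.   -4.] [310. 138.]
clip 0.84 [ 466. -276.   -0.] [257. 104.]
clip 0.71 [ 429. -374.   -1.] [185.  77.]
clip 0.69 [ 386. -257.   -1.] [274.  45.]
clip 0.6 [ 546. -300.    1.] [237. 164.]
carton 0.85 [569.  51.   0.] [471. 194.]
9.75 [ 560.08431385 -246.69341315  264.32515592] [[-0.999, -0.044, -0.0], [-0.044, 0.999, 0.001], [-0.0, 0.001, -1.0]] 65.18060354256569
172 29 (140, 160, 3)
[([259, 78, 15, 29, 167], [267.7, 92.3]), ([226, 87, 11, 29, 141], [230.9, 100.9]), ([242, 92, 8, 12, 28], [244.6, 98.2])]
```

View pics/w3c.png

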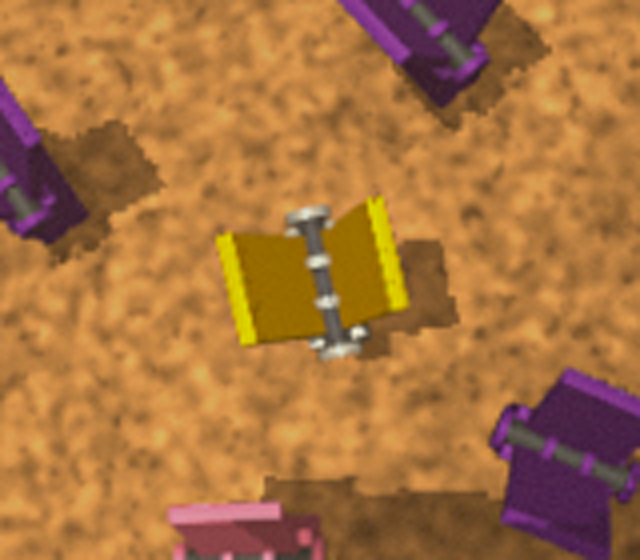

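The wanted clip is in the middle of the crop: yellow levers with top edges (227,235)-(247,343) and (376,199)-(400,308), and a steel rod (307,215)-(338,350). Purple and pink look-alikes stand around it.

Run:
```python
from h import *
import pickle; p=pickle.load(open('w3.pkl','rb'))
f=lambda c,z: raf(p,(c[0]/4+172-.4,c[1]/4+29-.4),z)
a=lambda v:np.degrees(np.arctan2(v[1],v[0]))
L=[f(c,92.5) for c in ((227,235),(247,343),(376,199),(400,308))]; R=[f((307,218),45),f((338,348),45)]
print(np.round(L,1),np.mean(L,0)); print(np.round(R,1),np.mean(R,0))
print(a(L[1]-L[0]),a(L[3]-L[2]),a(R[1]-R[0]),a(L[2]-L[0])-90,a(L[3]-L[1])-90,np.linalg.norm(L[2]-L[0]))
```

```text
[[ 453.7 -300.4   92.5]
 [ 481.6 -294.3   92.5]
 [ 443.7 -262.9   92.5]
 [ 471.6 -255.7   92.5]] [ 462.66082616 -278.30559362   92.5       ]
[[ 443.5 -284.3   45. ]
 [ 481.6 -273.8   45. ]] [ 462.58919161 -279.06079999   45.        ]
12.343068491463473 14.407399676105447 15.306789900452968 15.038142625550321 14.579098930371288 38.80716967060748
```

Call:
drive_tool([
  [0.494, -0.138, 0, 0, 0, -0.4, 0.75],
  [0.494, -0.138, 0, 0, 0, -0.4, 0.75],
  [0.494, -0.138, 0, 0, 0, -0.4, 0.75],
  [0.494, -0.138, 0, 0, 0, -0.4, 0.75],
  [0.494, -0.138, 0.4, 0, 0, -0.4, 0.75],
  [0.494, -0.138, 0.78, 0, 0, -0.4, 0.75],
  [0.494, -0.138, 0.78, 0, 0, -0.4, 0.75],
  [0.494, -0.138, 0.78, 0, 0, -0.4, 0.75],
  [0.494, -0.138, 0.78, 0, 0, -0.4, 0.75],
  [0.494, -0.138, 0.78, 0, 0, -0.4, 0.75],
  [0.494, -0.138, 0.78, 0, 0, -0.4, 0.75],
])

```text
time: 10.72
tool_pos: [463.4, -280.4, 110.6]
eef_rot: [[-0.968, -0.249, 0.002], [-0.249, 0.968, -0.001], [-0.002, -0.001, -1.0]]
contact_force: [0.6, -0.5, 0.7]
opening: 65.2
gripper_force: 0.0
```

Call:
drive_tool([
  [0, 0, 0.12, 0, 0, 0, 0.75],
  [0, 0, 0.23, 0, 0, 0, 0.75],
  [0, 0, 0.23, 0, 0, 0, 0.75],
  [0, 0, 0.23, 0, 0, 0, 0.75],
  [0, 0, 0.23, 0, 0, 0, 0.55],
  [0, 0, 0.23, 0, 0, 0, 0.45],
  [0, 0, 0.23, 0, 0, 0, 0.3],
  [0, 0, 0.23, 0, 0, 0, 0.3],
  [0, 0, 0.23, 0, 0, 0, 0.3],
  [0, 0, 0.23, 0, 0, 0, 0.3],
], squeeze=4)

```text
time: 11.55
tool_pos: [462.5, -280.5, 63.2]
eef_rot: [[-0.969, -0.248, 0.001], [-0.248, 0.969, -0.0], [-0.001, -0.0, -1.0]]
contact_force: [0.1, -0.0, 4.2]
opening: 42.1
gripper_force: 3.7
```

Call:
drive_tool([
  [0, 0, 0, 0, 0, 0, 0],
  [0, 0, 0, 0, 0, 0, 0],
  [0, 0, 0, 0, 0, 0, 0],
  [0, 0, 0, 0, 0, 0, 0],
  [0, 0, 0, 0, 0, 0, 0],
  [0, 0, 0, 0, 0, 0, 0],
  [0, 0, 0, 0, 0, 0, 0],
  [0, 0, 0, 0, 0, 0, 0],
  [0, 0, 0, 0, 0, 0, 0],
  [0, 0, 0, 0, 0, 0, 0],
], squeeze=22)

```text
time: 12.38
tool_pos: [462.7, -279.1, 63.6]
eef_rot: [[-0.968, -0.249, 0.001], [-0.249, 0.968, 0.002], [-0.001, 0.002, -1.0]]
contact_force: [-2.8, 7.0, 15.9]
opening: 16.2
gripper_force: 21.7
```

Call:
drive_tool([
  [0, 0, -0.1, 0, 0, 0, 0],
  [0, 0, -0.3, 0, 0, 0, 0],
  [0, 0, -0.5, 0, 0, 0, 0],
  [0, 0, -0.7, 0, 0, 0, 0],
  [0, 0, -0.9, 0, 0, 0, 0],
  [0, 0, -0.9, 0, 0, 0, 0],
  [0, 0, -0.9, 0, 0, 0, 0],
  [0, 0, -0.9, 0, 0, 0, 0],
])

```text
time: 13.05
tool_pos: [461.7, -280.0, 241.8]
eef_rot: [[-0.969, -0.249, -0.001], [-0.249, 0.969, 0.001], [0.001, 0.001, -1.0]]
contact_force: [-0.2, -0.4, -1.2]
opening: 12.1
gripper_force: 22.0
```

Run:
```python
from h import *
p=manip.camera("scene"); save(p,'s4.png')
s=manip.get_state(); print(s["time"],s["tool_pos"],np.round(s["eef_rot"],3).tolist(),s["opening"],s["gripper_force"],s["contact_force"])
for r in manip.pinpoint(p,"clip"): print(round(r["p"],2),np.round(w(p,r["point"])))
x,y=px(p,[463,-279,210]).astype(int)
a=cv2.resize(p["image"][max(0,y-60):y+90,x-75:x+75],(600,600),interpolation=cv2.INTER_CUBIC); print(x,y)
cv2.imwrite('pics/s4c.png',cv2.cvtColor(a,cv2.COLOR_RGB2BGR))
```

```text
13.1 [ 461.38677408 -279.86235496  241.10672192] [[-0.969, -0.249, -0.002], [-0.249, 0.969, 0.001], [0.002, 0.001, -1.0]] 12.051780531824415 21.999874832108617 [-0.18912732  0.85449629 -0.21975538]
0.88 [ 507. -210.   -1.]
0.83 [ 545. -300.   -1.]
0.75 [ 461. -281.  183.]
0.67 [ 428. -380.    2.]
0.65 [ 385. -252.    4.]
261 103
```

View pics/s4c.png

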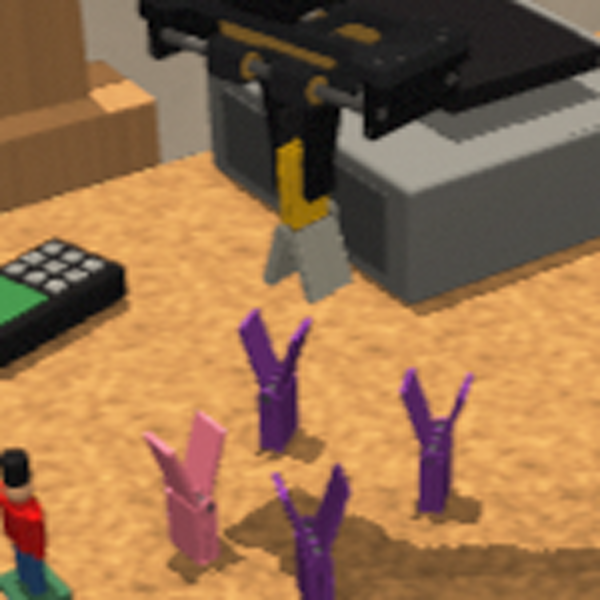

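The yellow clip is held wide open at crop (305,230), with the grey jaws spread and upright. Next I carry it over the card.

Call:
drive_tool([
  [-0.05, 0.08, 0, 0, 0, 0, 0],
  [-0.13, 0.21, 0, 0, 0, 0, 0],
  [-0.21, 0.34, 0, 0, 0, 0, 0],
  [-0.29, 0.47, 0, 0, 0, 0, 0],
  [-0.37, 0.6, 0, 0, 0, 0, 0],
  [-0.46, 0.74, 0, 0, 0, 0, 0],
  [-0.46, 0.74, 0, 0, 0, 0, 0],
])

```text
time: 13.73
tool_pos: [515.5, -106.6, 240.7]
eef_rot: [[-0.966, -0.257, -0.003], [-0.257, 0.966, 0.002], [0.002, 0.003, -1.0]]
contact_force: [0.7, 1.0, -0.4]
opening: 12.3
gripper_force: 22.0
```

Call:
drive_tool([
  [-0.08, 0.13, 0, 0, 0, 0.05, 0],
  [-0.16, 0.26, 0, 0, 0, 0.12, 0],
  [-0.24, 0.38, 0, 0, 0, 0.2, 0],
  [-0.32, 0.51, 0, 0, 0, 0.27, 0],
  [-0.4, 0.64, 0, 0, 0, 0.34, 0],
  [-0.46, 0.74, 0, 0, 0, 0.4, 0],
  [-0.46, 0.74, 0, 0, 0, 0.4, 0],
  [-0.46, 0.74, 0, 0, 0, 0.4, 0],
  [-0.46, 0.74, 0, 0, 0, 0.4, 0],
])

```text
time: 14.48
tool_pos: [566.2, 51.0, 241.5]
eef_rot: [[-0.999, -0.041, -0.002], [-0.041, 0.999, -0.001], [0.002, -0.001, -1.0]]
contact_force: [-0.2, 0.2, -0.8]
opening: 12.2
gripper_force: 22.0
```

Run:
```python
from h import *
P=[];
for i in range(6):
    p=manip.camera("scene"); s=manip.get_state(); P.append(s["tool_pos"])
save(p,'s5.png')
print(s["time"],np.mean(P,0),np.round(s["eef_rot"],3).tolist(),s["opening"],s["gripper_force"])
for t in("clip","card_top","carton"):
  for r in manip.pinpoint(p,t)[:5]:
    q=w(p,r["point"]); 
    if q[1]>-150:print(t,round(r["p"],2),np.round(q,1))
x,y=px(p,[566,53,150]).astype(int); print(x,y)
a=cv2.resize(p["image"][y-60:y+60,x-60:x+60],(600,600),interpolation=cv2.INTER_CUBIC)
cv2.imwrite('pics/s5c.png',cv2.cvtColor(a,cv2.COLOR_RGB2BGR))
import pickle; pickle.dump(p,open('s5.pkl','wb'))
```

```text
14.7833 [566.47837676  50.84841878 242.3212399 ] [[-0.999, -0.041, 0.0], [-0.041, 0.999, 0.0], [-0.0, 0.0, -1.0]] 12.405716160212064 21.99988441541791
clip 0.87 [562.3  48.  181.5]
card_top 0.7 [679.7 356.7   3. ]
carton 0.92 [561.4  52.7   5.2]
310 210
```

View pics/s5c.png

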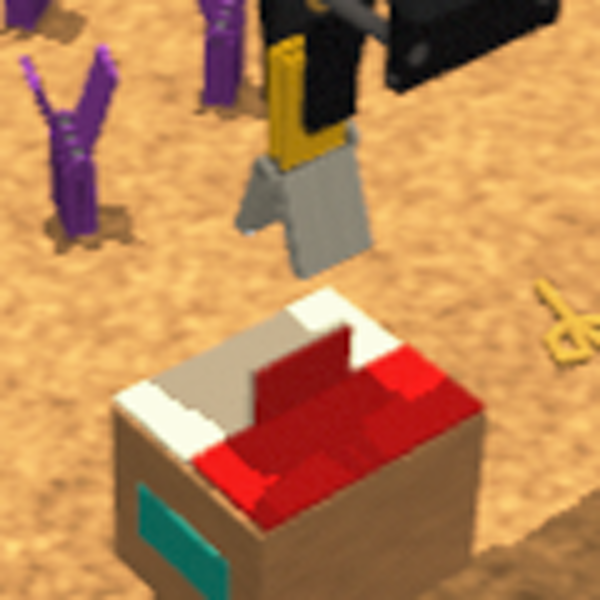

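Both flaps are shut. The card's top edge runs (255,376)-(350,327) and the jaw's near bottom edge runs (303,278)-(373,243).

Run:
```python
from h import *
import pickle; p=pickle.load(open('s5.pkl','rb'))
c,sn=np.cos(.042),np.sin(.042); R=np.array([[c,-sn],[sn,c]]); C=np.array([566.1,53.2])
def loc(cr,yl):
    uv=(cr[0]/5+250-.4,cr[1]/5+150-.4); E=np.array(p["extrinsics"]);Q=E[:3,:3];o=-Q.T@E[:3,3]
    d=Q.T@np.array([(uv[0]-p["cx"])/p["fx"],(uv[1]-p["cy"])/p["fy"],1])
    ol=np.r_[R.T@(o[:2]-C),o[2]];dl=np.r_[R.T@d[:2],d[2]]; return np.round(ol+dl*(yl-ol[1])/dl[1],1)
for n,cr,y in (("card+x",(255,376),3.5),("card-x",(350,327),3.5),("jaw+x",(303,278),13.5),("jaw-x",(373,243),13.5),("rod-x",(352,126),0),("lever top",(287,36),0)): print(n,loc(cr,y))
print(R.T@(np.array([566.5,50.85])-C))
```

```text
card+x [ 27.    3.5 128.2]
card-x [-22.9   3.5 127.8]
jaw+x [ 12.4  13.5 178.1]
jaw-x [-23.4  13.5 177.9]
rod-x [-21.3   0.  227.9]
lever top [ 12.9   0.  283.5]
[ 0.30097627 -2.36472267]
```

Run:
```python
from h import *
import pickle; p=pickle.load(open('s5.pkl','rb'))
c,sn=np.cos(.042),np.sin(.042); R=np.array([[c,-sn],[sn,c]]); C=np.array([566.1,53.2])
def cr(l): 
    u=px(p,np.r_[C+R@np.array(l[:2]),l[2]]); return np.round((u-[250,150]+.4)*5)
for n,l,o in (("w out +x",(58,-50,93),(115,400)),("red in +x",(58,0,96),(193,460)),("red out +x",(58,50,96),(265,528)),("red out -x",(-58,50,96),(485,408)),("w out -x",(-58,-50,93),(330,288)),("red in -x",(-58,0,96),(403,345)),("card+x",(25,3.5,124),(255,376)),("card-x",(-25,3.5,124),(350,327)),("carton bottom? ",(60,50,0),(0,0))): print(n,cr(l),o)
for i in (0,2.0,4): 
  for z in(180,184): print(cr((18,14.6+i,z)),cr((-18,14.6+i,z)))
print(cr((0,-2.4,225)),cr((0,-2.4,180)),"TCP",cr((0.3,-2.4,242.3)))
im=p["image"][150:270,250:370]; g=cv2.cvtColor(im,cv2.COLOR_RGB2HSV)
# columns through card and jaw: print hue/val
for u in (56,60,64,68): print(u,[(v,)+tuple(int(k) for k in im[v,u]) for v in range(62,96,1) if abs(int(im[v,u,0])-int(im[v-1,u,0]))+abs(int(im[v,u,1])-int(im[v-1,u,1]))>30])
```

```text
w out +x [114. 402.] (115, 400)
red in +x [188. 463.] (193, 460)
red out +x [267. 533.] (265, 528)
red out -x [485. 410.] (485, 408)
w out -x [328. 292.] (330, 288)
red in -x [405. 347.] (403, 345)
card+x [259. 382.] (255, 376)
card-x [354. 332.] (350, 327)
carton bottom?  [258. 699.] (0, 0)
[294. 281.] [365. 245.]
[294. 273.] [365. 238.]
[297. 284.] [368. 248.]
[297. 276.] [369. 240.]
[300. 287.] [371. 251.]
[301. 279.] [372. 243.]
[305. 149.] [302. 242.] TCP [306. 113.]
56 [(71, 175, 100, 80), (72, 159, 35, 29), (73, 141, 19, 18)]
60 [(65, 206, 190, 154), (69, 168, 95, 76), (70, 152, 32, 30)]
64 [(66, 201, 185, 149), (67, 168, 95, 76), (68, 150, 33, 28)]
68 [(64, 204, 188, 153), (65, 168, 94, 77), (66, 147, 31, 26)]
```

The flaps project as shut. The clip sits about 3 mm towards -x and the tool is about 2 mm towards -y, so I correct both before lowering.

Call:
drive_tool([
  [-0.015, 0.01, 0, 0, 0, 0, 0],
  [-0.015, 0.01, 0.05, 0, 0, 0, 0],
  [-0.015, 0.01, 0.1, 0, 0, 0, 0],
  [-0.015, 0.01, 0.15, 0, 0, 0, 0],
  [-0.015, 0.01, 0.19, 0, 0, 0, 0],
  [-0.015, 0.01, 0.23, 0, 0, 0, 0],
  [-0.015, 0.01, 0.26, 0, 0, 0, 0],
  [-0.015, 0.01, 0.29, 0, 0, 0, 0],
  [-0.015, 0.01, 0.31, 0, 0, 0, 0],
  [-0.015, 0.01, 0.33, 0, 0, 0, 0],
  [-0.015, 0.01, 0.345, 0, 0, 0, 0],
  [-0.015, 0.01, 0.345, 0, 0, 0, 0],
  [-0.015, 0.01, 0.345, 0, 0, 0, 0],
  [-0.015, 0.01, 0.345, 0, 0, 0, 0],
])

```text
time: 16.1
tool_pos: [569.8, 54.3, 173.9]
eef_rot: [[-0.999, -0.042, 0.001], [-0.042, 0.999, 0.0], [-0.001, 0.0, -1.0]]
contact_force: [0.3, 0.4, -0.5]
opening: 12.5
gripper_force: 22.0
```

Run:
```python
from h import *
P=[]
for i in range(8):
    p=manip.camera("scene"); s=manip.get_state(); P.append(s["tool_pos"])
m=np.mean(P,0); c,sn=np.cos(.042),np.sin(.042); R=np.array([[c,-sn],[sn,c]])
print(s["time"],m,R.T@(m[:2]-[566.1,53.2]),np.round(s["eef_rot"],3).tolist(),s["opening"],s["gripper_force"],s["contact_force"])
a=cv2.resize(p["image"][170:260,265:355],(600,600),interpolation=cv2.INTER_CUBIC)
cv2.imwrite('pics/s6c.png',cv2.cvtColor(a,cv2.COLOR_RGB2BGR))
```

```text
16.5 [569.71016146  54.27216558 173.7466253 ] [3.65199548 0.91963786] [[-0.999, -0.042, 0.0], [-0.042, 0.999, 0.0], [-0.0, 0.0, -1.0]] 12.292887570943204 21.99991749599576 [ 0.02961059 -0.54397359 -1.59055883]
```

View pics/s6c.png

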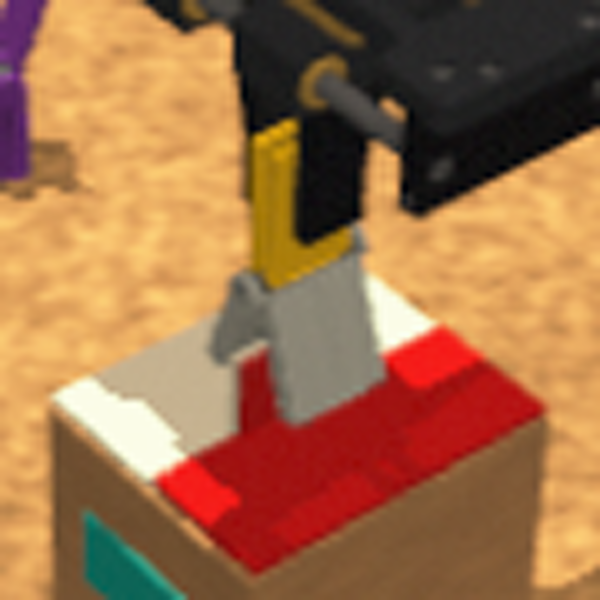

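The open jaws straddle the card. The near jaw bottom edge is (290,425)-(386,380), the card end shows at (250,400) between the jaws, and nothing touches. I'll make a small centring nudge and go 3 mm lower.

Call:
drive_tool([
  [0, -0.003, 0.007, 0, 0, 0, 0],
  [0, -0.007, 0.015, 0, 0, 0, 0],
  [0, -0.007, 0.015, 0, 0, 0, 0],
  [0, -0.007, 0.015, 0, 0, 0, 0],
  [0, -0.007, 0.015, 0, 0, 0, 0],
  [0, -0.007, 0.015, 0, 0, 0, 0],
])

```text
time: 17.0
tool_pos: [569.7, 52.9, 170.5]
eef_rot: [[-0.999, -0.042, 0.0], [-0.042, 0.999, 0.0], [-0.0, 0.0, -1.0]]
contact_force: [-0.3, -0.0, -0.7]
opening: 12.2
gripper_force: 22.0
```

Run:
```python
from h import *
s=manip.get_state(); print(s["time"],s["tool_pos"],s["contact_force"],s["opening"],s["gripper_force"])
if np.linalg.norm(s["contact_force"])<4: print(manip.close_job())
```

```text
17.0 [569.68635204  52.87318528 170.54513222] [-0.25446513 -0.01438901 -0.69628765] 12.17844802497364 21.999863334931433
the job is handed in; nothing more can be done
None
```

I handed the job in at 17.0 s: the white flap was folded shut first and then the red one over it, and the yellow clip is held squeezed open at 22 N with its jaws straddling the middle of the card. The wrist force (under 1 N) showed no contact, and the last picture, taken just before a final nudge of about 3 mm, showed the jaws clear of card and carton.

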